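Lock the push-and-turn cap on the track-cleaner jar

ROBOT

A 6-joint arm with a two-finger parallel gripper is mounted at the origin on a cart in front of the work surface, level with it; the furniture and walls round the work are solid. World frame = base frame: x ahead of the robot, y to its left, z up, the work surface at z = 0. Lengths are in m, angles in rad, forces in N, time in s.
With the tool pointing down it reaches from about 0.25 to 0.8 m from the base axis. Payload 8.5 kg.
Tool frame: the origin (TCP) lies at the very end of the fingers, on their centre line; the grasp point (between the pads) lies 19 mm behind it (bot.grip_point_offset is the distance from the TCP to the grasp point, in m); z points along the fingers, y is the line along which they close (so a half turn about z gives the same grasp; the last joint's range is limited). The gripper opens to 85 mm and grips with 20 to 120 N. Pads are 22 mm wide; open, the fingers measure 114 mm over their backs; the gripper's body (76 mm by 85 mm) begins 54 mm behind the grasp point. The pads swing forward as they close: fully open they stand 13 mm farther back than shut.
Start: joints at [1.141, 0.238, -0.013, 1.319, 0, 1.571], TCP at [0.219, 0.477, 0.231] pointing down, gripper open.
Joint ranges: [-2.66, 2.66], [-1.03, 1.9], [-1.14, 1.46], [-1.82, 2.27], [-1.45, 1.34], [-3.14, 3.14]. Speed limits (rad/s): [2.22, 2.22, 2.79, 3.14, 3.14, 3.14].

INTERFACE

Orientations are given as a rotation vector (axis times angle).
In Python, from bench import readout, grab_frame, camera_model, bot gives the robot as it stands. The module is installed in compiled form; this text tells all that it offers.
- The arm moves only by the tool servo_tool, never from a script. Its argument "motion" is a list of rows, each a list of 7 numbers: the shift along the tool's x, y, z in units of 30 mm (1.0 is 30 mm), then the turn, a rotation vector about the tool's x, y, z in units of 5 degrees (1.0 is 5 degrees), then the finger opening in mm, from 0 to 85.4. In form: [[tx, ty, tz, wx, wy, wz, gripper], ...]. A call has 1 to 12 rows; each row shifts and turns the commanded pose from where the row before left it, along the tool's axes as they then stand; what a row does not reach is not made up. A row lasts 1/12 s, in which the tool goes at most 41.7 mm and 7.16 degrees, less where a joint would pass 70% of its speed; a pose out of reach is approached as far as the arm can. A call is refused whole if a number of a shift passes 1 or a number of a turn 1, either way. A call with a gripper value outside its range is refused whole. The fingers move at their own pace and stop on an object; "squeeze" is the grip in N (left out, the last holds). Time passes only in rows, so rows that do not move let the fingers close. It gives the time, the measured TCP pose, the force, the opening and the grip force at its end, in the units of the state.
- readout.get_obs(): the state, without advancing time (a new reading comes with each control period).
- grab_frame(name): name is "scene" or "top"; returns (picture, depth): 480x640x3 uint8, red, green, blue; 480x640 float32, m along the optical axis (not along the pixel's ray), 0 where there is no reading.
- camera_model(name): a dict with "fovy" (degrees; the focal length in pixels is half the picture's height over the tangent of half this angle, whatever the lens; pixels are square), "cx", "cy" (the principal point, pixels), "world_from_camera" (4x4, takes a point from camera to world coordinates). Camera axes: x right, y down, z forward; pixel columns grow to the right and rows downward; lengths in m; the calibration is good to about 2 mm. A picture is of the moment at which its call begins. camera_model takes no time and is no camera call.
- bot.job_done(): hands the job in; it is judged then, once.
The state is a dict: "time_s": time; "joints": joint angles; "dq": joint speeds; "joint_torque": joint torques, N m; "tool_pos": TCP position; "tool_rot": TCP orientation; "ft_force": force on the tool from outside, world axes, zero at the start; "torque": the same for the moment, N m; "width": finger opening in m; "grasp_force": force on a finger pad.
Only numpy, scipy, OpenCV 4.12 (cv2) and the standard library are available. Lean on these libraries where they do the work, as an engineer would, in place of code of your own. Each camera call takes 0.05 s, during which the arm holds its last target. There are 200 camera calls.

TASK

The jar of track cleaner has been left open on the work board: fetch its blue child-resistant cap, set it on the neck and turn it clockwise under light pressure until its lugs drop in between the hooks, then press it right down and keep turning clockwise until it comes to the stop. Let go, so that it springs up locked and level on the jar. Work by feel and never force the plastic (a push of about 10 N is enough), and leave the other things on the board where they are.

Things in the scene. Friction and masses are not known exactly. Their poses are not given: they have to be found in the camera images.
- cap: Blue round push-and-turn cap, 60 mm wide, 26 mm high, about 55 g, opening down on the board (top z = 0.024); a 40 N grip on its ribbed side holds. Origin: centre of its lower edge; z up. Hollow 52.5 mm wide. At the lower edge six lugs, 6.4 mm wide and 4 mm high, stick inward to radius 22.75 mm, one on the cap's x axis, then every 60 degrees.
- cap_top (a point): Centre of the cap's top, 26 mm above its lower edge; two white curved arrows there show the locking direction, clockwise seen from above. The six-fold lugs let the cap go on in any of six ways. When the cap is locked and let go, its lower edge stands 65 mm above the jar's origin.
- cap_disc (a point): Centre of the face of the sprung sealing disc inside the cap, 12 mm above the cap's lower edge while at rest. It meets the rim of the jar's neck and takes 1.5 N to start moving and 1 N more for each mm, up to 8.5 mm. The plastic cracks when cap and jar are forced together with over 35 N, by push and twist in all.
- jar: White round jar, 68 mm wide, yellow and red label, seated in a rubber collar in a 96 x 96 x 18 mm wooden block fixed to the board; it gives 1 mm per 5 N of push and 1 degree per 0.07 N m. Origin: centre of the block's underside; z up on the jar's axis. The grey neck ring was pressed on at an unknown angle: the jar's yaw does not tell where its notches are.
- jar_mouth (a point): Centre of the open mouth, level with the rim of the neck, 80 mm above the jar's origin on the jar's axis. The neck is 43 mm wide and tapers to 36 mm at the rim. A cap dropped into the notches but not pressed down rests on its sprung disc with its lower edge 12 mm below this point.
- hook_tops (a point): Point on the jar's axis level with the flat tops of the neck ring's six hooks, 73 mm above the jar's origin. The hooks reach out to radius 25 mm, one every 60 degrees, with notches of 23 degrees (9.5 mm) between them. Until its lugs are over the notches the cap stands on these tops; turned clockwise under light pressure (3 to 6 N, at most 60 degrees) it drops in.
- neck_flange (a point): Point on the jar's axis level with the flange below the hooks, 60 mm above the jar's origin: the cap's lower edge meets it when pressed right down (10 N). Clockwise after each notch come a lip (7.5 degrees; lugs pass under it only with the cap's edge less than 2.5 mm above this point), a pocket (21 degrees) and a stop. Drop-in to stop: 28 to 40 degrees; it is reached when 0.3 N m is felt.
- glue_bottle: White glue bottle with a red nozzle, 34 mm wide, 104 mm high, standing at the right end of the board; bystander. Origin: centre of its base.
- screwdriver: Yellow and black screwdriver, 146 mm long, lying near the right end of the board; bystander. Origin: centre of its underside.
- paint_pot_red: Small red paint pot with a white cap, 33 mm wide, 30 mm high, at the left end of the board; bystander. Origin: centre of its base.
- paint_pot_green: Small green paint pot with a white cap, 33 mm wide, 30 mm high, at the left end of the board; bystander. Origin: centre of its base.
- track_piece: Straight piece of model track, 175 x 40 x 11 mm, lying along the left edge of the board; bystander. Origin: centre of its underside.
- boxcar_green: Green model goods wagon, 129 mm long, 34 mm wide, 48 mm high, at the left end of the board; bystander. Origin: centre of its underside.

How it is judged:
On the way, in this order (a step that is already met when the one before it is completed fails the run):
1. the cap is set over the jar's neck (horizontal distance between cap and jar_mouth below 0.005 m and z of cap in the frame of jar below 0.0755 m).
2. the cap is pressed down far enough for its lugs to pass under the lips (horizontal distance between cap and jar_mouth below 0.004 m and z of cap in the frame of jar below 0.0628 m).
At the end, for the whole second after the job is handed in: the cap is locked on the jar: its lower edge has sprung up to 63.2 to 66.7 mm above the jar's origin (a cap that is not locked rests at 68 mm or more), it is centred on the neck within 4 mm, level within 0.06 rad and at rest (z of cap in the frame of jar between 0.0632 and 0.0667 m and horizontal distance between cap and jar_mouth below 0.004 m and angle between cap's own z axis and vertical below 0.06 rad and linear speed of cap below 0.01 m/s); the robot touches nothing.
It fails at once if the cap is forced: cap and jar press on each other with over 35 N (contact force between cap and jar above 35 N).
It fails at once if another thing on the board is moved by more than 15 mm (distance of any of glue_bottle, screwdriver, paint_pot_red, paint_pot_green, track_piece, boxcar_green from where it was at the start of the episode above 0.015 m).
It also fails if it takes over 64 s, if anything falls off the work surface, if the arm or the gripper's body presses on something with over 40 N, if the wrist force passes 120 N, or if a joint passes its speed limit or range.

## Working session

There is one attempt and no reset: what is moved stays moved. The work goes in short steps, Python scripts to look and compute and a tool call to move; the robot and the scene stay as the last step left them, time stands still between calls to the robot, and variables do not carry over. Pictures are saved under pics/ and viewed, at most 10 in all, crops included, and the job is handed in when it is done.

Besides the shell and the picture viewer there is one more tool, called after "Request:" in YAML: its name, and indented under it one key for each argument. servo_tool: Moves the arm, as the interface text tells. Its arguments: {"type":"object","properties":{"motion":{"type":"array","items":{"type":"array","items":{"type":"number"}}},"squeeze":{"type":"number"}},"required":["motion"]}

```bash
mkdir -p pics
python3 - <<'E'
from bench import *
import cv2,numpy as np
o=readout.get_obs();print(o)
for n in("scene","top"):
    p,d=grab_frame(n);cv2.imwrite(f"pics/{n}0.png",p[:,:,::-1]);np.savez(f"{n}0.npz",p=p,d=d);print(n,camera_model(n))
E
```

```text
{'time_s': 0.0, 'joints': array([ 1.14099572e+00,  2.38780405e-01, -1.42497232e-02,  1.31920472e+00,
       -1.18017832e-06,  1.57081316e+00]), 'dq': array([ 7.07401749e-04,  1.45925245e-03, -1.63018157e-04, -4.53786490e-05,
       -3.61117322e-04,  1.28491791e-03]), 'joint_torque': array([-7.20128373e-04, -5.38788772e+01,  3.46437764e+01,  1.83649140e-02,
       -1.23588025e-04,  8.93618534e-06]), 'tool_pos': array([0.21858912, 0.4768726 , 0.23067959]), 'tool_rot': array([-6.69905207e-01, -3.06902370e+00,  2.20783939e-03]), 'ft_force': array([-0.22936144,  0.78401149, -0.25837364]), 'torque': array([-0.00583484, -0.02348195, -0.00377929]), 'grasp_force': 0.0, 'width': 0.08527477519582734}
scene {'fovy': 50.17951177468903, 'cx': 322.8179522406367, 'cy': 240.8025770313254, 'world_from_camera': array([[ 0.65114023, -0.49872703,  0.57209068, -0.01813532],
       [-0.75878889, -0.44366824,  0.47686258, -0.45702892],
       [ 0.01599421, -0.74460046, -0.66731877,  0.7343581 ],
       [ 0.        ,  0.        ,  0.        ,  1.        ]])}
top {'fovy': 48.58018353514538, 'cx': 315.0424851100605, 'cy': 249.21178517598713, 'world_from_camera': array([[-0.02053612, -0.99956551,  0.02114357,  0.50815634],
       [-0.99969214,  0.02082407,  0.01349018, -0.01002701],
       [-0.01392462, -0.02086002, -0.99968543,  1.02467032],
       [ 0.        ,  0.        ,  0.        ,  1.        ]])}
```

View pics/top0.png

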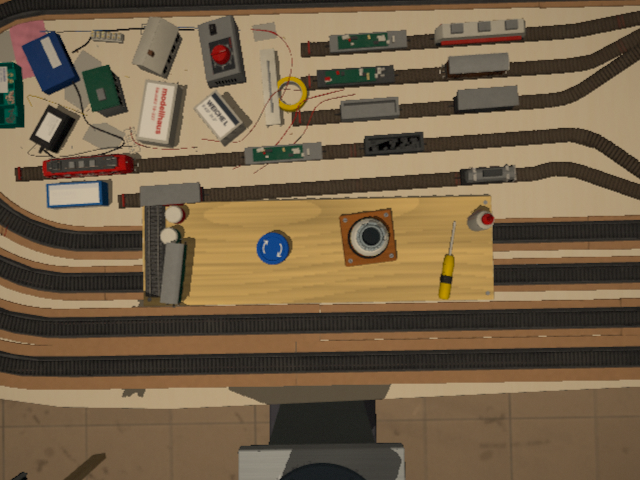

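View pics/scene0.png

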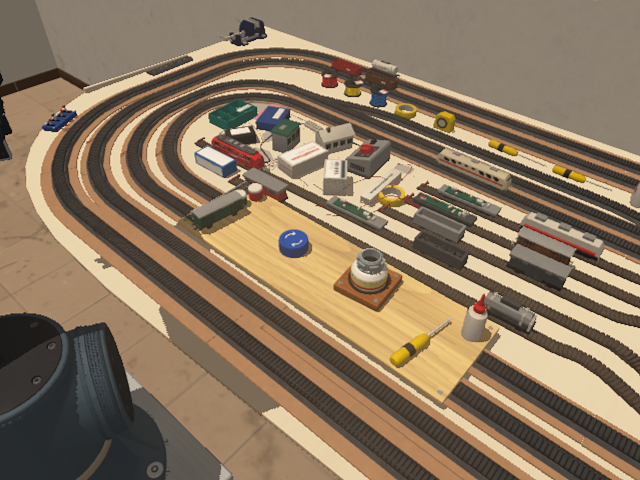

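The top view shows the cap at about (273,248) and the jar mouth at (370,238). In the scene view the cap is at (293,243) and the mouth at (371,258). Next I'll measure both.

```bash
cat > h.py <<'E'
import numpy as np,cv2
from bench import *
def ray(n,u,v):
    c=camera_model(n);f=240/np.tan(np.radians(c["fovy"]/2));M=c["world_from_camera"]
    return M[:3,3],M[:3,:3]@np.array([(u-c["cx"])/f,(v-c["cy"])/f,1]),M
def onplane(n,u,v,z):
    o,r,_=ray(n,u,v);return o+r*(z-o[2])/r[2]
def two(a,b):
    (o1,r1,_),(o2,r2,_)=ray("top",*a),ray("scene",*b)
    A=np.stack([r1,-r2],1);s=np.linalg.lstsq(A,o2-o1,rcond=None)[0]
    p,q=o1+s[0]*r1,o2+s[1]*r2;return (p+q)/2,np.linalg.norm(p-q)
def cloud(n,d):
    c=camera_model(n);f=240/np.tan(np.radians(c["fovy"]/2));M=c["world_from_camera"]
    v,u=np.mgrid[:480,:640];P=np.stack([(u-c["cx"])/f*d,(v-c["cy"])/f*d,d],-1)
    return P@M[:3,:3].T+M[:3,3]
E
python3 - <<'E'
from h import *
for n,bx in(("top",(370,238)),("scene",(371,258))):
    z=np.load(n+"0.npz");p,d=z["p"],z["d"];W=cloud(n,d)
    hsv=cv2.cvtColor(p,cv2.COLOR_RGB2HSV)
    w=(220,210,330,285) if n=="top" else(265,220,320,265)
    m=np.zeros((480,640),np.uint8);m[w[1]:w[3],w[0]:w[2]]=cv2.inRange(hsv,(100,120,40),(130,255,255))[w[1]:w[3],w[0]:w[2]]
    m=cv2.morphologyEx(m,cv2.MORPH_CLOSE,np.ones((5,5)))
    c=max(cv2.findContours(m,0,2)[0],key=cv2.contourArea);e=cv2.fitEllipse(c)
    top=(m>0)&(abs(W[...,2]-.024)<.004)
    P=W[top];print(n,"ellipse",e,"onplane",onplane(n,*e[0],.012 if n=="scene" else .024),"depth med z",np.median(W[m>0][:,2]),"top ctr bbox",(P.max(0)+P.min(0))/2,np.ptp(P,axis=0),cv2.minEnclosingCircle(P[:,:2].astype(np.float32)))
    win=np.zeros((480,640),bool);win[bx[1]-30:bx[1]+30,bx[0]-30:bx[0]+30]=1
    for lo,hi in((.074,.086),(.066,.075),(.03,.055),(.01,.02)):
        P=W[win&(W[...,2]>lo)&(W[...,2]<hi)&(d>0)]
        if len(P)>5: print(lo,len(P),P[:,2].mean(),cv2.minEnclosingCircle(P[:,:2].astype(np.float32)))
    g=p[bx[1]-40:bx[1]+40,bx[0]-40:bx[0]+40];g2=cv2.resize(g,(500,500),interpolation=cv2.INTER_CUBIC)
    cv2.imwrite(f"pics/j{n}.png",g2[:,:,::-1])
a=cv2.hconcat([cv2.imread("pics/jtop.png")[:, :400],cv2.imread("pics/jscene.png")[:, :400]]);a=cv2.hconcat([cv2.resize(cv2.imread("pics/jtop.png"),(400,400)),cv2.resize(cv2.imread("pics/jscene.png"),(400,400))]);cv2.imwrite("pics/jar2.png",a)
E
```

```text
top ellipse ((272.4532470703125, 248.0516815185547), (30.59271240234375, 31.093425750732422), 96.3776626586914) onplane [0.53317881 0.08368115 0.024     ] depth med z 0.04935814495519064 top ctr bbox [0.56175065 0.09156911 0.02383094] [0. 0. 0.] ((0.5617506504058838, 0.09156911075115204), 9.999999747378752e-05)
0.074 512 0.08005721138196659 ((0.5473708510398865, -0.09540697187185287), 0.032966963946819305)
0.066 197 0.072127516278329 ((0.548240065574646, -0.09520415961742401), 0.034277599304914474)
0.03 1548 0.042080887373343395 ((0.5476869940757751, -0.09517783671617508), 0.06598923355340958)
0.01 13 0.01919225026913563 ((0.5503386855125427, -0.10254776477813721), 0.06825807690620422)Traceback (most recent call last):
  File "<stdin>", line 10, in <module>
    return umr_maximum(a, axis, None, out, keepdims, initial, where)
ValueError: zero-size array to reduction operation maximum which has no identity
```

The depth gives the cap top at about 0.049, so z = 0.024 is the board's top. That puts the cap top at 0.050 and the jar rim at 0.104. I'll redo the measurement with these heights.

Run:
```python
from h import *
E={}
for n,bx in(("top",(370,238)),("scene",(371,258))):
    z=np.load(n+"0.npz");p,d=z["p"],z["d"];W=cloud(n,d)
    hsv=cv2.cvtColor(p,cv2.COLOR_RGB2HSV)
    w=(220,210,330,285) if n=="top" else(265,220,320,265)
    m=np.zeros((480,640),np.uint8);m[w[1]:w[3],w[0]:w[2]]=cv2.inRange(hsv,(100,120,40),(130,255,255))[w[1]:w[3],w[0]:w[2]]
    m=cv2.morphologyEx(m,cv2.MORPH_CLOSE,np.ones((5,5)))
    c=max(cv2.findContours(m,0,2)[0],key=cv2.contourArea);e=cv2.fitEllipse(c)
    P=W[(m>0)&(abs(W[...,2]-.05)<.005)]
    print(n,"ell",e,"plane",onplane(n,*e[0],.037 if n=="scene" else .05),"z",np.median(W[m>0][:,2]),len(P),"bbox",(P.max(0)+P.min(0))/2,cv2.minEnclosingCircle(P[:,:2].astype(np.float32)))
    win=np.zeros((480,640),bool);win[bx[1]-35:bx[1]+35,bx[0]-35:bx[0]+35]=1
    for lo,hi in((.1,.11),(.092,.1),(.07,.09),(.04,.045),(.02,.028)):
        P=W[win&(W[...,2]>lo)&(W[...,2]<hi)&(d>0)]
        if len(P)>5: print(lo,len(P),P.mean(0),np.median(P[:,2]),cv2.minEnclosingCircle(P[:,:2].astype(np.float32)))
    g=p[bx[1]-40:bx[1]+40,bx[0]-40:bx[0]+40];cv2.imwrite(f"pics/j{n}.png",cv2.resize(g,(400,400),interpolation=cv2.INTER_CUBIC)[:,:,::-1])
    g=cv2.cvtColor(p,cv2.COLOR_RGB2GRAY)
cv2.imwrite("pics/jar2.png",cv2.hconcat([cv2.imread("pics/jtop.png"),cv2.imread("pics/jscene.png")]))
```

```text
top ell ((272.4532470703125, 248.0516815185547), (30.59271240234375, 31.093425750732422), 96.3776626586914) plane [0.53252866 0.08124637 0.05      ] z 0.04935814495519064 764 bbox [0.53262852 0.08117963 0.05003069] ((0.5320736765861511, 0.08156337589025497), 0.029606066644191742)
0.1 184 [ 0.54802666 -0.09539125  0.10307602] 0.1029930028979133 ((0.5473114848136902, -0.09524916112422943), 0.02319256216287613)
0.092 141 [ 0.54789834 -0.09441593  0.0967213 ] 0.09682222667853224 ((0.5482206344604492, -0.09541824460029602), 0.02542409487068653)
0.07 755 [ 0.54713169 -0.09361091  0.07999217] 0.07933890494940299 ((0.5476016402244568, -0.09534245729446411), 0.03403831645846367)
0.04 1129 [ 0.54678988 -0.09438415  0.04224576] 0.04217825991245738 ((0.5484226942062378, -0.09512749314308167), 0.06545402109622955)
0.02 2151 [ 0.5502124  -0.10279287  0.02383899] 0.02377839414949423 ((0.5492690801620483, -0.09931400418281555), 0.09179294854402542)
scene ell ((293.1813049316406, 239.07362365722656), (17.706361770629883, 27.769460678100586), 87.7892074584961) plane [0.5434589  0.09001094 0.037     ] z 0.05030719288521468 416 bbox [0.5320968  0.08022962 0.0503738 ] ((0.532991349697113, 0.08155179768800735), 0.030423089861869812)
0.1 184 [ 0.54632536 -0.09667862  0.103243  ] 0.10331481445985718 ((0.5484536290168762, -0.09667964279651642), 0.022995881736278534)
0.092 191 [ 0.54512077 -0.09806875  0.09655813] 0.09694160010465447 ((0.5488718748092651, -0.09482719004154205), 0.026234330609440804)
0.07 560 [ 0.53734152 -0.10305857  0.0796639 ] 0.07945300455386067 ((0.5480107665061951, -0.09613656252622604), 0.034006841480731964)
0.04 474 [ 0.54198851 -0.09750441  0.04290811] 0.04294741440818112 ((0.5483812093734741, -0.09871236979961395), 0.06340344250202179)
0.02 907 [ 0.59984247 -0.03708415  0.02503744] 0.025147727466270253 ((0.614689290523529, -0.04581069201231003), 0.11839498579502106)
```

View pics/jar2.png

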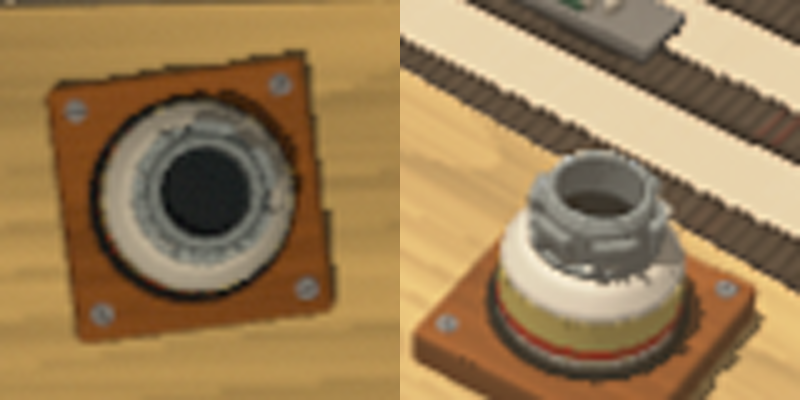

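Both views agree: cap at (0.5325, 0.081), jar axis at (0.548, -0.0955), rim at z 0.103 and hook tops at 0.097. In the crops the mouth is the dark circle in the grey ring. First I'll square the tool with the world axes and move over.

Request:
servo_tool:
  motion:
    - [0,0,0,0,0,-0.984,66]
    - [0,0,0,0,0,-0.984,66]
    - [0,0,0,0,0,-0.984,66]
    - [0,0,0,0,0,-0.984,66]
    - [0,0,0,0,0,-0.984,66]
    - [-0.6,-0.75,0,0,0,0,66]
    - [-0.6,-0.75,0,0,0,0,66]
    - [-0.6,-0.75,0,0,0,0,66]
    - [-0.6,-0.75,0,0,0,0,66]
    - [-0.6,-0.75,0,0,0,0,66]
    - [-0.6,-0.75,0,0,0,0,66]
    - [-0.6,-0.75,0,0,0,0,66]

```text
time_s: 1.1
tool_pos: [0.3451, 0.3184, 0.2311]
tool_rot: [-0.0, -3.141, 0.001]
ft_force: [0.2, 0.5, 0.3]
width: 0.0662
grasp_force: 0.0
```

Run:
```python
from h import *
from scipy.spatial.transform import Rotation as R
o=readout.get_obs();print(o["tool_pos"],R.from_rotvec(o["tool_rot"]).as_matrix().round(3),o["joints"],o["width"],bot.grip_point_offset)
```

```text
[0.34514647 0.31835808 0.23108205] [[-1.  0. -0.]
 [ 0.  1. -0.]
 [ 0. -0. -1.]] [ 7.45054962e-01  1.43726941e-01 -1.34855368e-01  1.29274202e+00
 -1.37244337e-05  7.45313269e-01] 0.06619617914041037 0.0187
```

Request:
servo_tool:
  motion:
    - [-0.62,-0.79,0,0,0,0,66]
    - [-0.62,-0.79,0,0,0,0,66]
    - [-0.62,-0.79,0,0,0,0,66]
    - [-0.62,-0.79,0.2,0,0,0,66]
    - [-0.62,-0.79,0.5,0,0,0,66]
    - [-0.62,-0.79,0.5,0,0,0,66]
    - [-0.62,-0.79,0.5,0,0,0,66]
    - [-0.62,-0.79,0.5,0,0,0,66]
    - [-0.62,-0.79,0.5,0,0,0,66]
    - [-0.62,-0.79,0.2,0,0,0,66]
    - [0,0,0,0,0,0,66]
    - [0,0,0,0,0,0,66]

```text
time_s: 2.1
tool_pos: [0.5306, 0.0813, 0.1433]
tool_rot: [-0.005, -3.14, 0.001]
ft_force: [-1.7, 0.8, 1.0]
width: 0.066
grasp_force: 0.0
```

Run:
```python
from h import *
o=readout.get_obs();t=o["tool_pos"];print(t)
p,d=grab_frame("scene");W=cloud("scene",d);cv2.imwrite("pics/s1.png",p[:,:,::-1])
m=(abs(W[...,0]-t[0])<.02)&(abs(W[...,1]-t[1])<.065)&(W[...,2]>.065)&(W[...,2]<t[2]+.05)&(d>0)
P=W[m];print(len(P));
for s in(-1,1):
    Q=P[(P[:,1]-t[1])*s>0];print(s,np.sort(Q[:,2])[:8].round(4),Q.min(0),Q.max(0))
    for a in np.arange(.08,.2,.01):
        q=Q[abs(Q[:,2]-a)<.005]
        if len(q):print(round(a,3),(q.min(0)-t).round(4)[:2],(q.max(0)-t).round(4)[:2])
```

```text
[0.53059302 0.0812839  0.14325503]
383
-1 [0.1504 0.1508 0.1512 0.1524 0.153  0.1531 0.1556 0.156 ] [0.51807837 0.03339903 0.15044551] [0.53725769 0.04941549 0.19319927]
0.15 [-0.0096 -0.0387] [ 0.0033 -0.0379]
0.16 [-0.0124 -0.0466] [ 0.006  -0.0319]
0.17 [-0.0115 -0.0473] [ 0.0067 -0.0336]
0.18 [-0.0125 -0.0468] [ 0.0066 -0.0332]
0.19 [-0.0122 -0.0479] [-0.0007 -0.0331]
1 [0.1511 0.1512 0.1519 0.152  0.1524 0.1525 0.1533 0.1538] [0.51829855 0.11246725 0.15109651] [0.54211047 0.12975631 0.19315119]
0.15 [-0.0087  0.0322] [0.0095 0.0399]
0.16 [-0.0111  0.0318] [0.0107 0.0485]
0.17 [-0.0123  0.0315] [0.0115 0.0482]
0.18 [-0.0115  0.0312] [0.0111 0.0457]
0.19 [-0.0123  0.0318] [0.0115 0.0458]
```

View pics/s1.png

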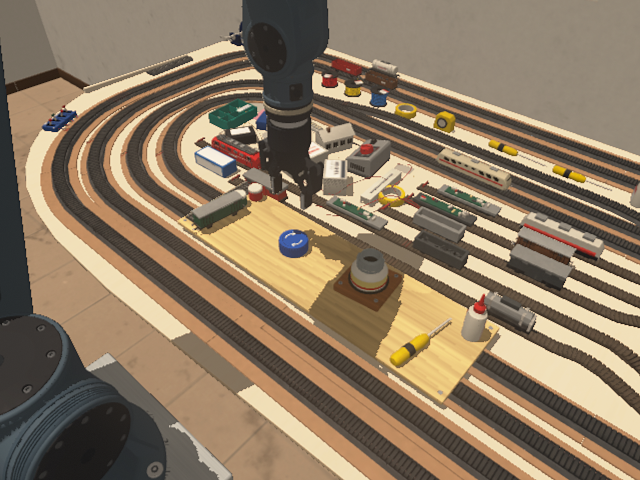

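The picture shows the fingers straddling above the cap, which is at (293,243). At this opening the fingertips stand about 7.5 mm behind the TCP, so the TCP can go to z of about 0.02 for the grasp.

Request:
servo_tool:
  motion:
    - [-0.06,0,0.5,0,0,0,72]
    - [0,0,0.7,0,0,0,72]
    - [0,0,0.7,0,0,0,72]
    - [0,0,0.6,0,0,0,72]
    - [0,0,0.5,0,0,0,72]
    - [0,0,0.4,0,0,0,72]
    - [0,0,0.3,0,0,0,72]
    - [0,0,0.2,0,0,0,72]
    - [0,0,0,0,0,0,72]
    - [0,0,0,0,0,0,72]

```text
time_s: 2.98
tool_pos: [0.5324, 0.083, 0.0277]
tool_rot: [-0.0, 3.141, -0.0]
ft_force: [0.0, 0.3, -0.6]
width: 0.0722
grasp_force: 0.0
```

Request:
servo_tool:
  motion:
    - [0,-0.06,0.14,0,0,0,72]
    - [0,0,0.13,0,0,0,72]
    - [0,0,0,0,0,0,68]
    - [0,0,0,0,0,0,64]
    - [0,0,0,0,0,0,60]
    - [0,0,0,0,0,0,50]
    - [0,0,0,0,0,0,50]
    - [0,0,0,0,0,0,50]
    - [0,0,0,0,0,0,50]
    - [0,0,0,0,0,0,50]
  squeeze: 60

```text
time_s: 3.82
tool_pos: [0.5324, 0.0807, 0.0199]
tool_rot: [0.001, 3.141, 0.0]
ft_force: [-2.7, -0.0, 7.1]
width: 0.0584
grasp_force: 63.7
```

Request:
servo_tool:
  motion:
    - [0,0,-0.2,0,0,0,50]
    - [0,0,-0.5,0,0,0,50]
    - [0,0,-0.7,0,0,0,50]
    - [0,0,-0.7,0,0,0,50]
    - [0,0,-0.7,0,0,0,50]
    - [0,0,-0.5,0,0,0,50]
    - [0,0,-0.2,0,0,0,50]
    - [0,0,0,0,0,0,50]
    - [0,0,0,0,0,0,50]

```text
time_s: 4.57
tool_pos: [0.5323, 0.0807, 0.1239]
tool_rot: [0.001, 3.142, -0.0]
ft_force: [-0.4, 0.8, -1.2]
width: 0.0584
grasp_force: 64.3
```

Run:
```python
from h import *
o=readout.get_obs();t=o["tool_pos"];print(t,o["ft_force"],o["torque"],o["width"],o["joints"])
for n in("top","scene"):
    p,d=grab_frame(n);W=cloud(n,d);cv2.imwrite(f"pics/c_{n}.png",p[:,:,::-1])
    hsv=cv2.cvtColor(p,cv2.COLOR_RGB2HSV)
    m=cv2.inRange(hsv,(100,120,30),(130,255,255))>0
    m&=(np.linalg.norm(W[...,:2]-t[:2],axis=-1)<.05)&(W[...,2]>.08)
    P=W[m];print(n,m.sum(),P.min(0)-t,P.max(0)-t,np.median(P,0)-t)
    v,u=np.nonzero(m);print(u.min(),u.max(),v.min(),v.max())
```

```text
[0.53226843 0.08071121 0.12394181] [-0.39824393  0.81947461 -1.20575956] [-0.04561031 -0.01180533 -0.03180558] 0.05844782240705405 [ 1.50568781e-01  3.18458555e-01 -1.84792937e-01  1.06755111e+00
 -1.38522168e-04  1.51046280e-01]Traceback (most recent call last):
  File "<stdin>", line 8, in <module>
    return umr_minimum(a, axis, None, out, keepdims, initial, where)
ValueError: zero-size array to reduction operation minimum which has no identity
```

```bash
cat > cap.py <<'E'
from h import *
o=readout.get_obs();t=o["tool_pos"];print(t.round(4),o["ft_force"].round(2))
n="scene";p,d=grab_frame(n);W=cloud(n,d);cv2.imwrite("pics/cap_s.png",p[:,:,::-1])
m=cv2.inRange(cv2.cvtColor(p,cv2.COLOR_RGB2HSV),(100,120,30),(130,255,255))>0
m&=(np.linalg.norm(W[...,:2]-t[:2],axis=-1)<.05)&(W[...,2]>.08)
P=W[m];v,u=np.nonzero(m);print(m.sum(),u.min(),u.max(),v.min(),v.max(),"z",np.percentile(P[:,2],[0,2,98,100]))
S=P[(P[:,2]<np.percentile(P[:,2],98)-.004)]
from scipy.optimize import least_squares
r=least_squares(lambda c:np.hypot(S[:,0]-c[0],S[:,1]-c[1])-.030,t[:2],loss="soft_l1",f_scale=.001);print("axis",r.x,"rel tool",r.x-t[:2],len(S),np.abs(r.fun).mean())
E
python3 cap.py
```

```text
[0.5319 0.0807 0.1234] [-1.74 -0.39 -0.71]
204 277 298 190 217 z [0.12841922 0.13062212 0.15626706 0.15680817]
axis [0.53467326 0.08035704] rel tool [ 0.00281071 -0.00033256] 47 0.0038253561362459002
```

Run:
```python
from h import *
for n,bx in(("top",(371,236)),("scene",(371,254))):
    p=np.load(n+"0.npz")["p"];g=cv2.cvtColor(p,cv2.COLOR_RGB2GRAY)
    for th in(60,75,90):
        m=np.zeros_like(g);s=slice(bx[1]-14,bx[1]+14),slice(bx[0]-18,bx[0]+18);m[s]=(g[s]<th)*255
        k,l,st,c=cv2.connectedComponentsWithStats(m,connectivity=4)
        i=l[bx[1]+(3 if n=="scene" else 0),bx[0]]
        if i==0: print(n,th,"none");continue
        C=max(cv2.findContours((l==i).astype(np.uint8),0,1)[0],key=cv2.contourArea)
        e=cv2.fitEllipse(C);print(n,th,np.round(e[0],2),np.round(e[1],1),onplane(n,*e[0],.104).round(4),onplane(n,*c[i],.104).round(4))
W=cloud("top",np.load("top0.npz")["d"]);m=(np.hypot(W[...,0]-.548,W[...,1]+.0953)<.04)
for lo,hi in((.101,.107),(.094,.0995)):
    P=W[m&(W[...,2]>lo)&(W[...,2]<hi)];print((P.max(0)+P.min(0))/2,np.ptp(P,axis=0))
```

```text
top 60 [370.62 235.98] [16.7 17.2] [ 0.5485 -0.0942  0.104 ] [ 0.5485 -0.0942  0.104 ]
top 75 [370.65 236.03] [17.3 17.6] [ 0.5484 -0.0943  0.104 ] [ 0.5484 -0.0943  0.104 ]
top 90 [370.64 236.03] [17.8 18.4] [ 0.5484 -0.0943  0.104 ] [ 0.5484 -0.0943  0.104 ]
scene 60 [369.88 258.5 ] [ 3.1 11.5] [ 0.5421 -0.0998  0.104 ] [ 0.5421 -0.0998  0.104 ]
scene 75 [369.98 258.08] [ 4.  12.4] [ 0.5431 -0.0993  0.104 ] [ 0.543  -0.0994  0.104 ]
scene 90 [369.07 255.69] [ 9.7 14.2] [ 0.547  -0.0944  0.104 ] [ 0.5462 -0.0944  0.104 ]
[ 0.5468287  -0.09510747  0.1039408 ] [0.04518198 0.04161139 0.00560947]
[ 0.5479809  -0.0956137   0.09679093] [0.04737072 0.04911774 0.00537597]
```

Request:
servo_tool:
  motion:
    - [-0.05,-0.3,0,0,0,0,50]
    - [-0.06,-0.6,0,0,0,0,50]
    - [-0.06,-0.7,0,0,0,0,50]
    - [-0.06,-0.8,0,0,0,0,50]
    - [-0.06,-0.8,0,0,0,0,50]
    - [-0.06,-0.8,0,0,0,0,50]
    - [-0.06,-0.8,0,0,0,0,50]
    - [-0.06,-0.6,0,0,0,0,50]
    - [-0.05,-0.4,0,0,0,0,50]
    - [0,-0.06,0,0,0,0,50]
    - [0,0,0,0,0,0,50]
    - [0,0,0,0,0,0,50]

```text
time_s: 5.67
tool_pos: [0.5476, -0.0945, 0.1239]
tool_rot: [-0.001, -3.141, -0.001]
ft_force: [-0.1, 0.8, -0.7]
width: 0.0588
grasp_force: 64.3
```

Request:
servo_tool:
  motion:
    - [0,0,0,0,0,0,50]
    - [0,0,0,0,0,0,50]
    - [0,0,0,0,0,0,50]

```text
time_s: 5.92
tool_pos: [0.5479, -0.0942, 0.1243]
tool_rot: [-0.001, 3.142, -0.0]
ft_force: [0.1, -0.8, -0.7]
width: 0.0585
grasp_force: 64.3
```

```bash
python3 cap.py; python3 -c "
import cv2;a=cv2.imread('pics/cap_s.png')[190:310,300:440];cv2.imwrite('pics/cap_z.png',cv2.resize(a,None,fx=5,fy=5,interpolation=2))"
```

```text
[ 0.5479 -0.0942  0.1243] [ 0.07 -0.84 -0.71]
336 355 381 224 255 z [0.12911003 0.13204817 0.15680199 0.15728831]
axis [ 0.54991563 -0.09370355] rel tool [0.00200176 0.00052558] 98 0.002334640428974903
```

View pics/cap_z.png

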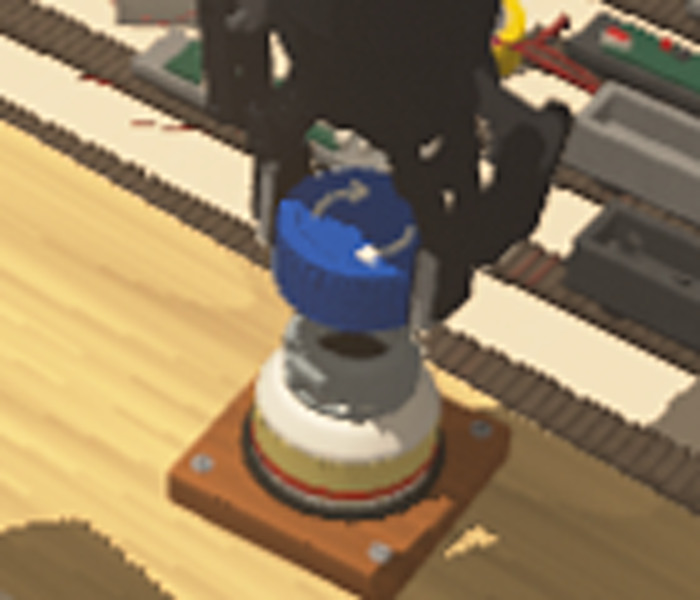

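The crop shows the cap level and above the neck: cap about (345,250), mouth about (350,345) in crop pixels. I'll check the centring by fitting circles to the jar and the cap in the same scene depth.

Run:
```python
from h import *
from scipy.optimize import least_squares
def fit(P,r,c0):
    s=least_squares(lambda c:np.hypot(P[:,0]-c[0],P[:,1]-c[1])-r,c0,loss="soft_l1",f_scale=.0007);return s.x.round(4),len(P),np.abs(s.fun).mean().round(5)
z=np.load("scene0.npz");W=cloud("scene",z["d"])
def sel(W,c,R,lo,hi):return W[(np.hypot(W[...,0]-c[0],W[...,1]-c[1])<R)&(W[...,2]>lo)&(W[...,2]<hi)]
J=(.548,-.095);print("jar side",fit(sel(W,J,.037,.05,.068),.034,J))
C=(.5325,.081);print("cap board",fit(sel(W,C,.033,.028,.046),.030,C))
p,d=grab_frame("scene");W=cloud("scene",d);m=cv2.inRange(cv2.cvtColor(p,cv2.COLOR_RGB2HSV),(100,120,30),(130,255,255))>0
W[~m]=0
print("cap held",fit(sel(W,J,.034,.133,.151),.030,J))
```

```text
jar side (array([ 0.5497, -0.095 ]), 254, np.float64(0.00069))
cap board (array([0.5344, 0.0826]), 192, np.float64(0.00088))
cap held (array([ 0.5497, -0.0935]), 60, np.float64(0.00083))
```

Request:
servo_tool:
  motion:
    - [0,-0.033,0,0,0,0,50]
    - [0,0,0.2,0,0,0,50]
    - [0,0,0.3,0,0,0,50]
    - [0,0,0.25,0,0,0,50]
    - [0,0,0.1,0,0,0,50]
    - [0,0,0,0,0,0,50]
    - [0,0,0,0,0,0,50]
    - [0,0,0,0,0,0,50]

```text
time_s: 6.68
tool_pos: [0.5481, -0.0961, 0.0988]
tool_rot: [0.001, 3.141, -0.0]
ft_force: [0.3, 0.2, -1.0]
width: 0.0588
grasp_force: 64.3
```

Request:
servo_tool:
  motion:
    - [0,0,0.04,0,0,0,50]
    - [0,0,0.04,0,0,0,50]
    - [0,0,0,0,0,0,50]
    - [0,0,0,0,0,0,50]

```text
time_s: 7.02
tool_pos: [0.5479, -0.0961, 0.0964]
tool_rot: [0.001, 3.142, -0.0]
ft_force: [-0.7, 0.3, -0.7]
width: 0.0585
grasp_force: 64.3
```

Request:
servo_tool:
  motion:
    - [0,0.025,0,0,0,0,50]
    - [0,0,0,0,0,0,50]
    - [0,0,0.035,0,0,0,50]
    - [0,0,0.035,0,0,0,50]
    - [0,0,0,0,0,0,50]
    - [0,0,0,0,0,0,50]

```text
time_s: 7.52
tool_pos: [0.5478, -0.0953, 0.0941]
tool_rot: [-0.001, -3.141, 0.0]
ft_force: [0.4, -0.1, -1.1]
width: 0.0584
grasp_force: 64.3
```

Request:
servo_tool:
  motion:
    - [0,0,0.03,0,0,0,50]
    - [0,0,0.03,0,0,0,50]
    - [0,0,0,0,0,0,50]
    - [0,0,0,0,0,0,50]

```text
time_s: 7.85
tool_pos: [0.548, -0.0953, 0.0925]
tool_rot: [0.001, 3.141, -0.0]
ft_force: [0.2, 0.0, 1.3]
width: 0.0584
grasp_force: 64.4
```

Request:
servo_tool:
  motion:
    - [0,0,0.02,0,0,0,50]
    - [0,0,0,0,0,0,50]
    - [0,0,0,0,0,0,50]

```text
time_s: 8.1
tool_pos: [0.548, -0.0953, 0.092]
tool_rot: [0.001, 3.141, -0.0]
ft_force: [-0.6, -0.2, 3.3]
width: 0.0588
grasp_force: 64.6
```

```bash
python3 -c "
from h import *
o=readout.get_obs();print(o)"
```

```text
{'time_s': 8.1, 'joints': array([-1.72166291e-01,  3.71757996e-01, -1.92526375e-01,  1.00614164e+00,
       -9.90439755e-05, -1.71702719e-01]), 'dq': array([ 0.00025104,  0.00054564,  0.0001903 , -0.00054897, -0.00023794,
       -0.00085736]), 'joint_torque': array([-3.91958747e-02, -5.85627222e+01,  2.99942154e+01, -1.95785123e-01,
       -3.25636414e-02,  1.87858436e-04]), 'tool_pos': array([ 0.54801095, -0.09532325,  0.09203156]), 'tool_rot': array([ 7.28124351e-04,  3.14124465e+00, -2.52775515e-04]), 'ft_force': array([-0.56381321, -0.1577115 ,  3.284836  ]), 'torque': array([ 0.07990072,  0.02329472, -0.02119737]), 'grasp_force': 64.5877225510776, 'width': 0.05880217089859362}
```

The cap is on the hook tops with about 4 N. Now I'll turn it clockwise in small steps.

Request:
servo_tool:
  motion:
    - [0,0,0.007,0,0,0.5,50]
    - [0,0,0,0,0,0.5,50]
    - [0,0,0,0,0,0.5,50]
    - [0,0,0,0,0,0.5,50]
    - [0,0,0,0,0,0,50]

```text
time_s: 8.52
tool_pos: [0.5482, -0.0953, 0.0919]
tool_rot: [0.277, 3.129, -0.0]
ft_force: [0.6, 0.0, 3.5]
width: 0.0587
grasp_force: 64.8
```

Request:
servo_tool:
  motion:
    - [0,0,0,0,0,0.5,50]
    - [0,0,0,0,0,0.5,50]
    - [0,0,0,0,0,0.5,50]
    - [0,0,0,0,0,0,50]

```text
time_s: 8.85
tool_pos: [0.548, -0.0953, 0.0917]
tool_rot: [0.479, 3.105, -0.0]
ft_force: [0.0, 0.8, 3.7]
width: 0.0586
grasp_force: 64.7
```

Request:
servo_tool:
  motion:
    - [0,0,0,0,0,0.5,50]
    - [0,0,0,0,0,0.5,50]
    - [0,0,0,0,0,0.5,50]
    - [0,0,0,0,0,0,50]

```text
time_s: 9.18
tool_pos: [0.5478, -0.0952, 0.0913]
tool_rot: [-0.68, -3.067, -0.0]
ft_force: [1.3, 1.3, 0.1]
width: 0.0585
grasp_force: 64.3
```

Request:
servo_tool:
  motion:
    - [0,0,0.03,0,0,0,50]
    - [0,0,0,0,0,0,50]
    - [0,0,0,0,0,0,50]

```text
time_s: 9.43
tool_pos: [0.5479, -0.0953, 0.0905]
tool_rot: [-0.678, -3.067, 0.0]
ft_force: [1.1, 0.3, -1.5]
width: 0.0587
grasp_force: 64.4
```

```bash
python3 -c "
from h import *
o=readout.get_obs();print(o['tool_pos'],o['ft_force'],o['torque'])"
```

```text
[ 0.54786849 -0.09525846  0.09054917] [ 1.10983172  0.27312538 -1.49668927] [ 0.13182427 -0.19005446  0.00563246]
```

The force dropped to zero, so the lugs are in the notches. Now I'll press down on the sprung disc.

Request:
servo_tool:
  motion:
    - [0,0,0.04,0,0,0,50]
    - [0,0,0.03,0,0,0,50]
    - [0,0,0,0,0,0,50]

```text
time_s: 9.68
tool_pos: [0.5479, -0.0953, 0.0884]
tool_rot: [-0.68, -3.067, 0.0]
ft_force: [1.6, 1.0, -0.0]
width: 0.0588
grasp_force: 64.4
```

Request:
servo_tool:
  motion:
    - [0,0,0.05,0,0,0,50]
    - [0,0,0.02,0,0,0,50]
    - [0,0,0,0,0,0,50]

```text
time_s: 9.93
tool_pos: [0.548, -0.0953, 0.0866]
tool_rot: [0.68, 3.067, 0.0]
ft_force: [0.8, 1.7, 2.1]
width: 0.0586
grasp_force: 64.5
```

Request:
servo_tool:
  motion:
    - [0,0,0.04,0,0,0,50]
    - [0,0,0.03,0,0,0,50]
    - [0,0,0,0,0,0,50]

```text
time_s: 10.18
tool_pos: [0.548, -0.0953, 0.0845]
tool_rot: [0.68, 3.067, 0.0]
ft_force: [1.1, 1.0, 3.4]
width: 0.0585
grasp_force: 64.7
```

Request:
servo_tool:
  motion:
    - [0,0,0.05,0,0,0,50]
    - [0,0,0.05,0,0,0,50]
    - [0,0,0,0,0,0,50]

```text
time_s: 10.43
tool_pos: [0.5481, -0.0953, 0.0814]
tool_rot: [0.68, 3.067, 0.0]
ft_force: [1.0, 1.4, 6.0]
width: 0.0585
grasp_force: 64.9
```

Request:
servo_tool:
  motion:
    - [0,0,0.04,0,0,0,50]
    - [0,0,0.03,0,0,0,50]
    - [0,0,0,0,0,0,50]

```text
time_s: 10.68
tool_pos: [0.5481, -0.0953, 0.0795]
tool_rot: [0.68, 3.066, 0.0]
ft_force: [0.9, 0.5, 7.3]
width: 0.0587
grasp_force: 65.0
```

Request:
servo_tool:
  motion:
    - [0,0,0.03,0,0,0,50]
    - [0,0,0,0,0,0,50]
    - [0,0,0,0,0,0,50]

```text
time_s: 10.93
tool_pos: [0.5482, -0.0953, 0.0788]
tool_rot: [0.68, 3.066, 0.0]
ft_force: [0.6, 1.3, 8.0]
width: 0.0585
grasp_force: 65.1
```

Request:
servo_tool:
  motion:
    - [0,0,0.03,0,0,0,50]
    - [0,0,0.01,0,0,0,50]
    - [0,0,0,0,0,0,50]

```text
time_s: 11.18
tool_pos: [0.5482, -0.0953, 0.0777]
tool_rot: [0.68, 3.066, 0.0]
ft_force: [-0.1, 1.3, 9.8]
width: 0.0585
grasp_force: 65.3
```

Request:
servo_tool:
  motion:
    - [0,0,0.01,0,0,0,50]
    - [0,0,0,0,0,0,50]
    - [0,0,0,0,0,0,50]

```text
time_s: 11.43
tool_pos: [0.5482, -0.0953, 0.0776]
tool_rot: [0.68, 3.066, 0.0]
ft_force: [-0.5, 2.1, 9.5]
width: 0.0589
grasp_force: 65.3
```

The push is about 10.5 N, so the cap is at the flange. I'll keep turning clockwise and watch the moment.

Request:
servo_tool:
  motion:
    - [0,0,0,0,0,0.5,50]
    - [0,0,0,0,0,0.5,50]
    - [0,0,0,0,0,0.5,50]
    - [0,0,0,0,0,0.5,50]
    - [0,0,0,0,0,0,50]

```text
time_s: 11.85
tool_pos: [0.5484, -0.0955, 0.0776]
tool_rot: [0.949, 2.993, -0.0]
ft_force: [-0.8, 0.9, 10.1]
width: 0.0586
grasp_force: 65.4
```

```bash
cat > s.py <<'E'
from h import *
o=readout.get_obs();print(o['time_s'],o['tool_pos'],o['tool_rot'],np.degrees(2*np.arctan2(o['tool_rot'][0],o['tool_rot'][1])),o['ft_force'],o['torque'],o['joint_torque'][5])
E
python3 s.py
```

```text
11.85 [ 0.54835838 -0.09546979  0.07764455] [ 9.48963896e-01  2.99331821e+00 -1.55685271e-04] 35.18008345400367 [-0.75283632  0.8554472  10.09061444] [0.08683271 0.04788127 0.04480396] 0.8309287391602993
```

Request:
servo_tool:
  motion:
    - [0,0,0,0,0,0.5,50]
    - [0,0,0,0,0,0.5,50]
    - [0,0,0,0,0,0.5,50]
    - [0,0,0,0,0,0,50]

```text
time_s: 12.18
tool_pos: [0.5484, -0.0955, 0.0776]
tool_rot: [1.143, 2.925, -0.0]
ft_force: [-0.1, -0.3, 10.6]
width: 0.0587
grasp_force: 65.4
```

```bash
python3 s.py
```

```text
12.1833 [ 0.54837797 -0.09550839  0.07763054] [ 1.14273339e+00  2.92478273e+00 -1.90660902e-04] 42.68188109793235 [-0.06330146 -0.32441411 10.62528612] [0.17452571 0.05551714 0.14359162] 0.8303107134997845
```

Request:
servo_tool:
  motion:
    - [0,0,0,0,0,0.5,50]
    - [0,0,0,0,0,0,50]

```text
time_s: 12.35
tool_pos: [0.5484, -0.0955, 0.0776]
tool_rot: [1.206, 2.899, -0.0]
ft_force: [-1.1, 0.0, 10.6]
width: 0.0586
grasp_force: 65.4
```

```bash
python3 s.py
```

```text
12.35 [ 0.54838187 -0.09553444  0.07764562] [ 1.20593040e+00  2.89926976e+00 -1.11426444e-04] 45.16903390196642 [-1.11468747  0.03590521 10.60151815] [0.07629824 0.00644303 0.08637483] 0.6919030845165253
```

Torque stays low, so that was only friction. I'll carry on.

Request:
servo_tool:
  motion:
    - [0,0,0,0,0,0.5,50]
    - [0,0,0,0,0,0.5,50]
    - [0,0,0,0,0,0,50]

```text
time_s: 12.6
tool_pos: [0.5484, -0.0955, 0.0776]
tool_rot: [1.332, 2.844, -0.0]
ft_force: [-0.8, 0.1, 10.8]
width: 0.0589
grasp_force: 65.4
```

```bash
python3 s.py
```

```text
12.6 [ 0.54836514 -0.0955267   0.07762814] [ 1.33154355e+00  2.84380350e+00 -1.63832396e-05] 50.18045777963691 [-0.76679989  0.10313291 10.75221906] [0.09942225 0.02300946 0.08969033] 0.8253342658281326
```

Request:
servo_tool:
  motion:
    - [0,0,0,0,0,0.5,50]
    - [0,0,0,0,0,0.5,50]
    - [0,0,0,0,0,0,50]

```text
time_s: 12.85
tool_pos: [0.5484, -0.0954, 0.0777]
tool_rot: [1.454, 2.783, 0.001]
ft_force: [0.2, 0.4, 9.8]
width: 0.0585
grasp_force: 65.4
```

```bash
python3 s.py
```

```text
12.85 [ 0.54843463 -0.09535992  0.07765418] [1.45401826e+00 2.78318459e+00 6.21237811e-04] 55.16780595427223 [0.24299083 0.4059707  9.78862726] [ 0.26594722 -0.02617592  0.18774454] 0.9119660966098309
```

Request:
servo_tool:
  motion:
    - [0,0,0,0,0,0.3,50]
    - [0,0,0,0,0,0,50]

```text
time_s: 13.02
tool_pos: [0.5485, -0.0953, 0.0777]
tool_rot: [1.488, 2.765, 0.001]
ft_force: [0.9, 1.6, 9.8]
width: 0.0585
grasp_force: 65.4
```

```bash
python3 s.py
```

```text
13.0167 [ 0.54849547 -0.09527776  0.07765312] [1.48840826e+00 2.76493900e+00 8.74614036e-04] 56.588496874014595 [0.85301486 1.63932846 9.76000404] [ 0.38018994 -0.11509075  0.19975393] 0.6002471409738064
```

Request:
servo_tool:
  motion:
    - [0,0,0,0,0,0.3,50]
    - [0,0,0,0,0,0,50]

```text
time_s: 13.18
tool_pos: [0.5486, -0.0952, 0.0777]
tool_rot: [1.524, 2.745, 0.001]
ft_force: [1.2, 2.3, 9.9]
width: 0.0583
grasp_force: 65.4
```

```bash
python3 s.py
```

```text
13.1833 [ 0.54859607 -0.09522449  0.07765771] [1.52427791e+00 2.74525342e+00 1.27760806e-03] 58.08168132541445 [1.18870446 2.32780841 9.8972929 ] [ 0.42823133 -0.13763905  0.26114952] 0.6574993394315243
```

Request:
servo_tool:
  motion:
    - [0,0,0,0,0,0.25,50]
    - [0,0,0,0,0,0,50]

```text
time_s: 13.35
tool_pos: [0.5487, -0.0952, 0.0777]
tool_rot: [1.554, 2.729, 0.001]
ft_force: [1.0, 2.1, 9.4]
width: 0.0587
grasp_force: 65.4
```

```bash
python3 s.py
```

```text
13.35 [ 0.54865862 -0.09515636  0.07768323] [1.55352520e+00 2.72872747e+00 1.46542639e-03] 59.307642347259105 [1.04708952 2.1133443  9.35215895] [ 0.4397354  -0.1757948   0.33428053] 0.6525740772485733
```

The stop is reached at 0.33 N m. I'll ease the twist, let the cap rise while still held, then check by force that it's locked.

Request:
servo_tool:
  motion:
    - [0,0,0,0,0,-0.4,50]
    - [0,0,-0.03,0,0,-0.3,50]
    - [0,0,-0.05,0,0,0,50]
    - [0,0,-0.05,0,0,0,50]
    - [0,0,-0.05,0,0,0,50]
    - [0,0,0,0,0,0,50]
    - [0,0,0,0,0,0,50]

```text
time_s: 13.93
tool_pos: [0.5482, -0.0952, 0.0824]
tool_rot: [1.469, 2.776, 0.001]
ft_force: [2.8, 1.7, 4.4]
width: 0.0583
grasp_force: 64.6
```

```bash
python3 s.py
```

```text
13.9333 [ 0.54822507 -0.09520794  0.08237697] [1.46926603e+00 2.77629046e+00 5.28497269e-04] 55.777299066933956 [2.84276066 1.71820506 4.38877062] [ 0.62002499 -0.77566354  0.16309639] 0.13985621742904186
```

Request:
servo_tool:
  motion:
    - [0,0,-0.04,0,0,0,50]
    - [0,0,-0.04,0,0,0,50]
    - [0,0,-0.03,0,0,0,50]
    - [0,0,0,0,0,0,50]

```text
time_s: 14.27
tool_pos: [0.548, -0.0952, 0.0854]
tool_rot: [-1.469, -2.777, -0.0]
ft_force: [5.8, 2.8, -2.8]
width: 0.0588
grasp_force: 64.8
```

```bash
python3 s.py
```

```text
14.2667 [ 0.5479637  -0.09521334  0.08540879] [-1.46931676e+00 -2.77662949e+00 -1.13254283e-04] -304.22685000675983 [ 5.81368318  2.79562076 -2.84939644] [ 0.5829605  -1.12856093  0.11039778] 0.1433754712343216
```

The force has turned negative, so the lock holds against the pull. I'll ease down slightly and release.

Request:
servo_tool:
  motion:
    - [0,0,0.013,0,0,0,50]
    - [0,0,0,0,0,0,60]
    - [0,0,0,0,0,0,66]
    - [0,0,0,0,0,0,76]
    - [0,0,0,0,0,0,80]
    - [0,0,0,0,0,0,80]
    - [0,0,0,0,0,0,80]

```text
time_s: 14.85
tool_pos: [0.5475, -0.0954, 0.0851]
tool_rot: [-1.47, -2.776, 0.001]
ft_force: [0.1, 0.0, -0.5]
width: 0.0802
grasp_force: 0.0
```

Request:
servo_tool:
  motion:
    - [0,0,-0.3,0,0,0,80]
    - [0,0,-0.6,0,0,0,80]
    - [0,0,-0.8,0,0,0,80]
    - [0,0,-0.8,0,0,0,80]
    - [0,0,-0.8,0,0,0,80]
    - [0,0,-0.5,0,0,0,80]
    - [0,0,0,0,0,0,80]
    - [0,0,0,0,0,0,80]

```text
time_s: 15.52
tool_pos: [0.5483, -0.0954, 0.2004]
tool_rot: [1.469, 2.775, 0.001]
ft_force: [0.3, -1.0, -0.9]
width: 0.0801
grasp_force: 0.0
```

```bash
python3 s.py
python3 - <<'E'
from h import *
for n in("scene","top"):
    p,d=grab_frame(n);W=cloud(n,d)
    m=cv2.inRange(cv2.cvtColor(p,cv2.COLOR_RGB2HSV),(100,120,30),(130,255,255))>0
    m&=(np.hypot(W[...,0]-.548,W[...,1]+.095)<.04)&(W[...,2]>.07)
    P=W[m]
    if len(P)<20: print(n,len(P));continue
    T=P[P[:,2]>np.percentile(P[:,2],90)-.004]
    A=np.c_[T[:,:2]-T[:,:2].mean(0),np.ones(len(T))];c=np.linalg.lstsq(A,T[:,2],rcond=None)[0]
    print(n,len(P),"top z",np.median(T[:,2]),"tilt",c[:2],"n",len(T),"ctr",cv2.minEnclosingCircle(T[:,:2].astype(np.float32)))
    if n=="scene":cv2.imwrite("pics/end.png",cv2.resize(p[190:310,300:440],None,fx=5,fy=5,interpolation=2)[:,:,::-1])
E
```

```text
15.5167 [ 0.54831902 -0.09539146  0.20038137] [1.46851122e+00 2.77495530e+00 7.33666456e-04] 55.7757436530425 [ 0.30029444 -1.04420437 -0.87535252] [0.02677908 0.00743677 0.03184169] 0.00014113936686044326
scene 489 top z 0.1152654783123398 tilt [-0.00601585  0.00328953] n 455 ctr ((0.5480040907859802, -0.09692677855491638), 0.029637213796377182)
top 40 top z 0.11454357589475572 tilt [0.08374703 0.29623659] n 27 ctr ((0.5511065721511841, -0.07010148465633392), 0.012984861619770527)
```

View pics/end.png

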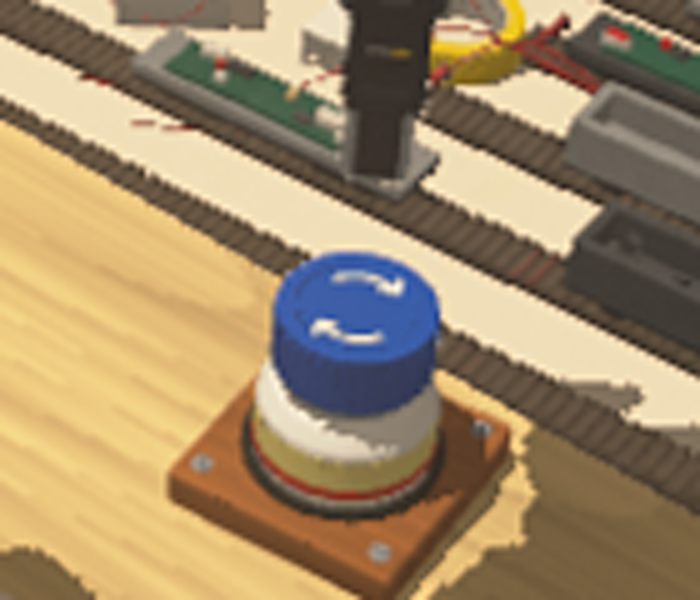

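The crop shows the cap level on the jar, centred at about (355,320), with the fingers clear. Its top is at z 0.1153, so the lower edge stands 65.3 mm above the jar's origin, which is the locked height (an unlocked cap would show 0.118 or more).

```bash
python3 -c "
from bench import bot
print(bot.job_done())"
```

```text
the job is handed in; nothing more can be done
None
```

The cap is locked on the jar: it reached the stop at 0.33 N m under about 10.5 N of push, sprang up level with its edge at about 65 mm, and the job is handed in with the gripper clear.

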